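Close the biscuit tub and print its label

TASK

Close the open tub of biscuits for storage: put the lid that fits it over its rim the right way up and press it fully home, flush and snapped at both ends, with the tub left standing on the bench. Then, on the label printer's keypad, press the middle one of the three square keys down and let it come up, and after that press the wide key in front of them; one key at a time and no other key. Leave the tarts, tins, the other tub and lid and the scraper where they are.

Things in the scene. Friction and masses are not known exactly. Their poses are not given: they have to be found in the camera images.
- tub_rim (a point): Open white plastic tub of biscuits, loose, 0.4 to 0.8 kg, on the bench: body 150 x 90 mm, 75 mm high, with a flat flange round its mouth, 170 x 110 mm outside, 4 mm thick. The point is the centre of the mouth, level with the flange's top face (75 mm over the bench); x along the long side, z up. The same turned half round.
- lid_grip (a point): The tub's white lid, loose, 0.13 kg, right way up on the bench: the larger of the two rectangular lids, 191 x 132 mm over its skirt, 47 mm high. A grip bar 70 mm long (x), 14 wide (y), 24 high stands on its middle; the point is the bar's centre, 12 mm above the flat top, 35 mm above the skirt's lower edge. z up. Fully home on the tub it is 15 mm above tub_rim; either way round fits.
- lid_end_a (a point): Point on the flat top face of the same lid, on its long centre line, 68 mm from its middle towards its +x end: a good place to press. Fully home it is 3 mm above the flange's top face (78 mm over the bench).
- lid_end_b (a point): The same at the lid's other (-x) end. The skirt has about 2 mm play all round the tub's flange and its lower 9 mm flare out 6 mm as a lead-in.
- lid_tab_a (a joint): Springy tab, 60 mm wide, in the middle of the lid's +x end, with a bead that must snap under the flange; value: how far it is bent outward, m (0 free or snapped). Laid on the tub, the lid first stands on the two beads about 12 mm too high; each end then takes about 7 to 13 N straight down near it (both together 13 to 20 N). Pressing one end leaves the other up.
- lid_tab_b (a joint): The same tab at the lid's -x end.
- key_left_top (a point): Left square key of the label printer's keypad, as seen from the robot with the printer facing it: not to be pressed. Centre of its top face.
- key_mid_top (a point): Middle of the three square keys, 28 x 28 mm, in a row (46 mm apart) across the label printer's sloping front, 80 mm up: centre of its top face. Its z is the key's outward normal, tilted 10 degrees from vertical to the printer's front; x to its back, y along the row to the left key. Printer fixed, 220 mm deep, 170 wide; its roll housing, 112 high, begins 34 mm behind these keys' centres.
- key_right_top (a point): Right square key, not to be pressed. Centre of its top face.
- key_wide_top (a point): The wide key, 100 x 28 mm, in front of the three square keys (52 mm nearer the robot), about 71 mm above the bench: centre of its top face. Same axes as the middle key.
- key_left (a joint): Travel of the left key, m.
- key_mid (a joint): Travel of the middle key, m: 0 up, 0.005 fully down; it counts as pressed beyond 0.003. A spring pushes it up again; 1 N starts it, 5 N holds it fully down.
- key_right (a joint): Travel of the right key, m.
- key_wide (a joint): Travel of the wide key, m: same travel and spring as the middle key.
- small_lid: Smaller rectangular lid of the same make, 128 x 92 mm, 47 mm high, of another tub, loose: leave it. Origin at its centre on the bench.
- tart_a: Tart in a fluted tin, 108 mm across, 27 mm high, loose: leave it. Origin at the centre of its underside.
- tart_b: Another such tart, loose: leave it.
- tins: Stack of empty fluted tins, 100 mm across, 51 mm high, loose: leave it. Origin at the centre of its underside.
- round_tub: Closed round white tub, 118 mm across, 92 mm high, loose: leave it. Origin at the centre of its underside.
- scraper: Steel bench scraper with a wooden handle, 150 x 120 mm, lying flat, loose: leave it. Origin at its centre on the bench.

How it is judged:
By the outcome, as a careful person would: the job done as asked, in the order asked, and still so for the second after the job is handed in, with the robot touching nothing.
It also fails if it takes over 61 s, if anything falls off the work surface, if the arm or the gripper's body presses on something with over 40 N, if the wrist force passes 120 N, or if a joint passes its speed limit or range.

ROBOT

A 6-joint arm with a two-finger parallel gripper is mounted at the origin on the work surface. World frame = base frame: x ahead of the robot, y to its left, z up, the work surface at z = 0. Lengths are in m, angles in degrees, forces in N, time in s.
With the tool pointing down it reaches from about 0.425 to 0.95 m from the base axis. Payload 14.7 kg.
Tool frame: the origin (TCP) lies at the very end of the fingers, on their centre line; the grasp point (between the pads) lies pinch_z behind it (pinch_z is the distance from the TCP to the grasp point, in m); z points along the fingers, y is the direction in which the jaws open and shut (so a half turn about z gives the same grasp; the last joint's range is limited). The gripper opens to 85 mm and grips with 20 to 120 N. Pads are 22 mm wide; open, the fingers measure 114 mm over their backs; the gripper's body (76 mm by 85 mm) begins 54 mm behind the grasp point. The pads swing forward as they close: fully open they stand 13 mm farther back than shut.
Start: joints at [62.59, 27.513, 91.461, -0, 61.026, -2.67], TCP at [0.272, 0.59, 0.231] pointing down, gripper open.
Joint ranges: [-157.49, 157.49], [-46.99, 117.5], [13.45, 153.17], [-89.5, 269.5], [5.16, 153.95], [-167.48, 167.48]. Speed limits (degrees/s): [108.29, 108.29, 136.94, 172.46, 172.46, 172.46].

INTERFACE

Orientations are given as a 3x3 rotation matrix whose columns are the frame's x, y, z axes.
In Python, from cell import * gives the robot as it stands.
- The arm moves only by the tool drive_tool, never from a script. Its argument "steps" is a list that holds one entry, the list of rows, each a list of 6 numbers: the shift along the tool's x, y, z in cm, then the turn, a rotation vector about the tool's x, y, z in degrees. A call has exactly 8 rows; each row is the pose to reach, as a shift and turn from the pose commanded when the call began, along the tool's axes at that moment; what a row does not reach only later rows make up. A row lasts 1/8 s, in which the tool goes at most 62.5 mm and 10.7 degrees, less where a joint would pass 70% of its speed; a pose out of reach is approached as far as the arm can. A call with a gripper value outside its range is refused whole. "gripper" is the gripper command: -1 is shut, 1 is fully open, values between are in proportion, set as the call begins (left out, the last holds). The fingers move at their own pace and stop on an object; "squeeze" is the grip in N (left out, the last holds). Time passes only in rows, so rows that repeat a pose let the fingers close, or fill a call up. It gives the time, the measured TCP pose, the force and the opening at its end, in the units of the state.
- state(): the state, without advancing time (a new reading comes with each control period).
- get_image(name): name is "side" or "top"; returns the picture (480x640x3 uint8, red, green, blue); there is no depth.
- camera_info(name): a dict with "fovy" (degrees; the focal length in pixels is half the picture's height over the tangent of half this angle, whatever the lens; pixels are square), "cx", "cy" (the principal point, pixels), "R" (3x3) and "t" (3): a world point X has camera coordinates R X + t. Camera axes: x right, y down, z forward; pixel columns grow to the right and rows downward; lengths in m; the calibration is good to about 2 mm. A picture is of the moment at which its call begins. camera_info takes no time and is no camera call.
- hand_in(): hands the job in, once; it reports no verdict.
The state is a dict: "time": time; "joint_pos": joint angles; "joint_velocities": joint speeds; "tau": joint torques, N m; "tcp_pos": TCP position; "ee_rot": TCP orientation; "wrist_force": force on the tool from outside, world axes, zero at the start; "moment": the same for the moment, N m; "grip_width": finger opening in m.
Only numpy, scipy, OpenCV 4.12 (cv2) and the standard library are available. Lean on these libraries where they do the work, as an engineer would, in place of code of your own. Each camera call takes 0.05 s, during which the arm holds its last target.

## Working session

There is one attempt and no reset: what is moved stays moved. The work goes in short steps, Python scripts to look and compute and a tool call to move; the robot and the scene stay as the last step left them, time stands still between calls to the robot, and variables do not carry over. Pictures are saved under pics/ and viewed, and the job is handed in when it is done.

Besides the shell and the picture viewer there is one more tool, called after ">>>" in YAML: its name, and indented under it one key for each argument. drive_tool: Moves the arm, as the interface text tells. Its arguments: {"type":"object","properties":{"steps":{"type":"array","items":{"type":"array","items":{"type":"array","items":{"type":"number"}}}},"gripper":{"type":"number"},"squeeze":{"type":"number"}},"required":["steps"]}

```bash
ls; mkdir -p pics; python3 - <<'E'
from cell import *
import cv2
s=state(); print(s)
for n in("side","top"):
    print(n,camera_info(n)); cv2.imwrite(f"pics/{n}0.png",get_image(n)[:,:,::-1])
E
```

```text
pics
{'time': 0.0, 'joint_pos': array([ 6.25891454e+01,  2.75486265e+01,  9.14947589e+01,  1.17230823e-03,
        6.10253023e+01, -2.66955573e+00]), 'joint_velocities': array([-0.04209147, -0.02562194,  0.0518428 , -0.05362359,  0.05453694,
        0.04687967]), 'tau': array([ 3.33927273e-03, -9.50611210e+01, -4.30201149e+01, -5.71236762e-05,
        1.16590597e-02,  4.70555221e-07]), 'tcp_pos': array([0.27181796, 0.58997832, 0.23067974]), 'ee_rot': array([[-9.08202569e-01,  4.18530491e-01, -5.67791281e-04],
       [ 4.18530869e-01,  9.08201958e-01, -1.05599150e-03],
       [ 7.37045107e-05, -1.19669238e-03, -9.99999281e-01]]), 'wrist_force': array([-0.21487438, -0.06554602,  0.47313884]), 'moment': array([-0.01164368, -0.02680507,  0.0320822 ]), 'grip_width': 0.08552120558543502}
side {'fovy': 50.55548052785447, 'cx': 318.5773054117468, 'cy': 228.9358768363662, 'R': array([[ 0.78831133, -0.61527561,  0.00108033],
       [-0.44016418, -0.56517793, -0.69773161],
       [ 0.42990782,  0.54955421, -0.71635845]]), 't': array([-0.4385013 ,  0.29312182,  0.93464412])}
top {'fovy': 53.55358522267176, 'cx': 320.30685303750926, 'cy': 231.09342348533673, 'R': array([[ 0.02716912, -0.99949399,  0.01654123],
       [-0.98999859, -0.02919524, -0.13802328],
       [ 0.13843636, -0.01262583, -0.99029085]]), 't': array([-0.02843138,  0.56037021,  1.07265353])}
```

View pics/side0.png

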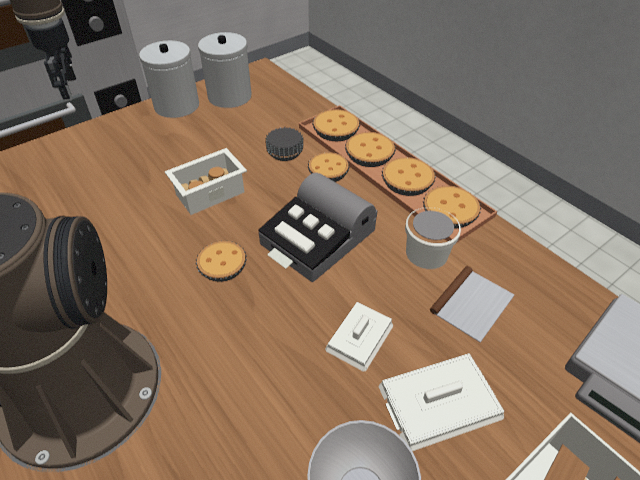

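View pics/top0.png

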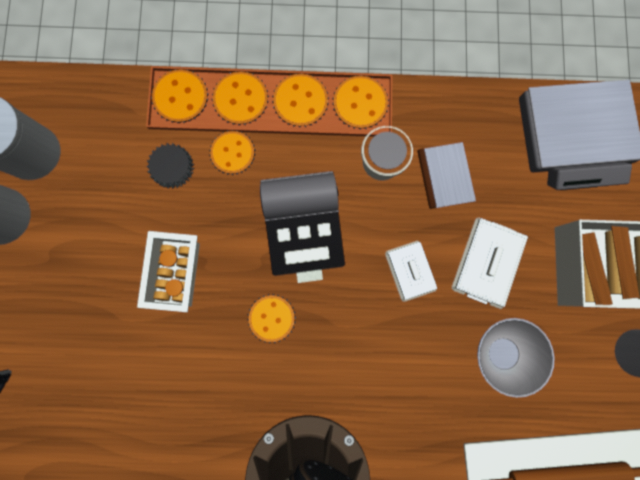

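Side: tub about (205,180), large lid about (440,400), printer keys about (310,222). Top: tub (168,272), lid (490,262), keys at about (304,233), wide key (307,256). Now enlarging.

```bash
python3 - <<'E'
import cv2
t=cv2.imread("pics/top0.png");s=cv2.imread("pics/side0.png")
def c(im,x,y,w,h,f,n): cv2.imwrite(f"pics/{n}.png",cv2.resize(im[y:y+h,x:x+w],None,fx=f,fy=f,interpolation=cv2.INTER_CUBIC))
c(t,440,205,100,110,5,"t_lid");c(t,125,220,90,100,6,"t_tub");c(t,255,165,100,125,4.8,"t_key")
c(s,370,345,145,110,5,"s_lid");c(s,155,140,100,80,7,"s_tub");c(s,250,170,135,115,5,"s_key")
E
```

```text
(no output)
```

View pics/t_lid.png

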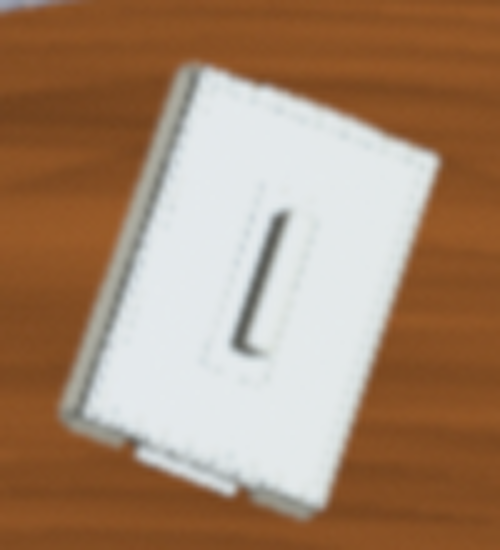

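View pics/t_tub.png

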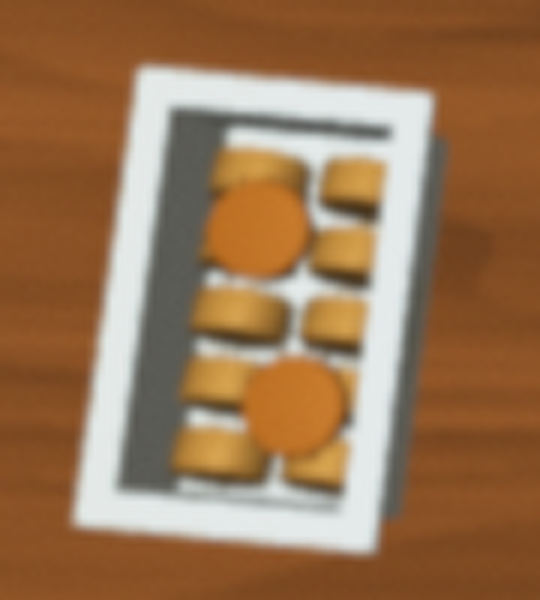

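View pics/t_key.png

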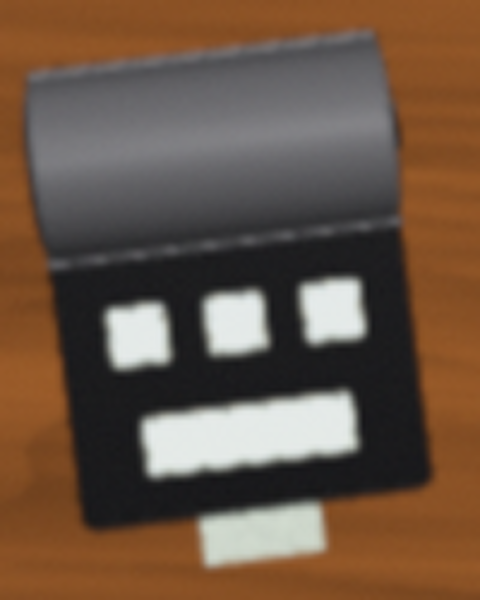

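View pics/s_lid.png

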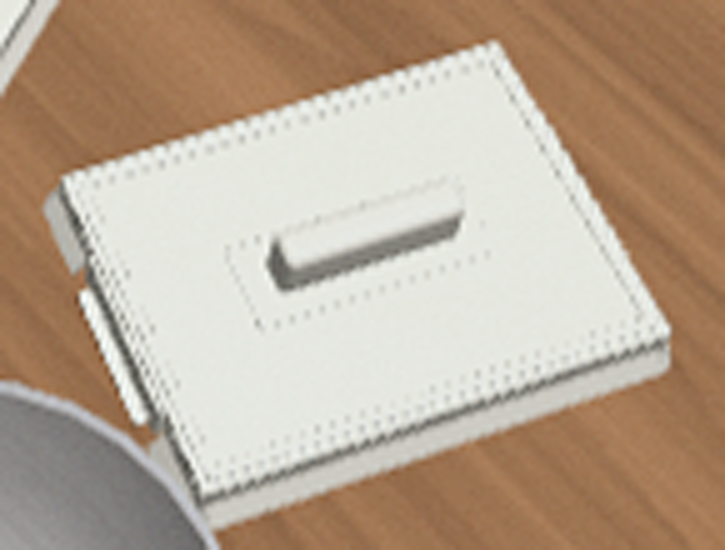

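View pics/s_tub.png

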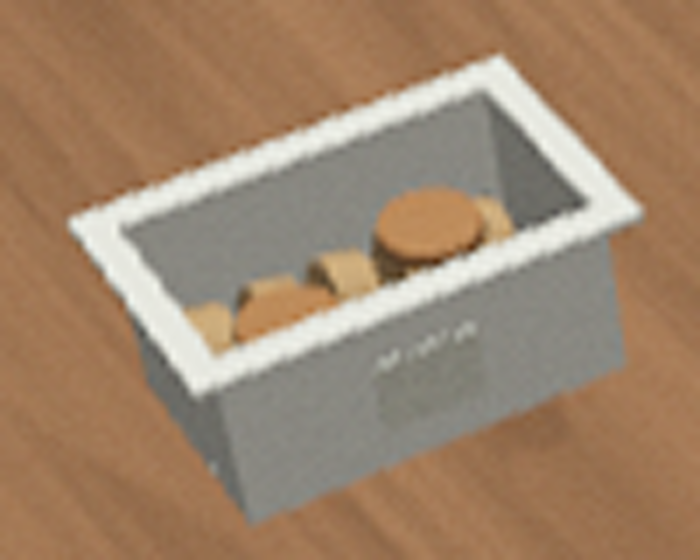

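View pics/s_key.png

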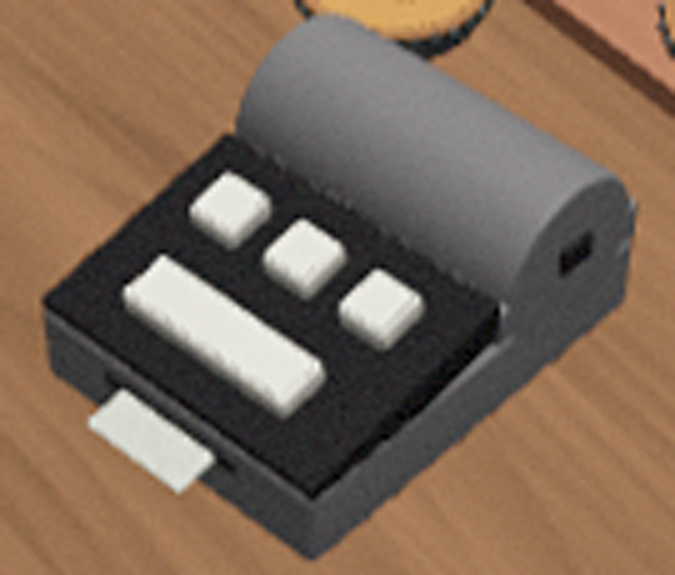

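```bash
cat > h.py <<'E'
from cell import *
import numpy as np
from scipy.optimize import least_squares
def proj(n,X):
    c=camera_info(n); p=np.asarray(X)@c["R"].T+c["t"]; f=240/np.tan(np.radians(c["fovy"]/2))
    return p[:,:2]/p[:,2:]*f+[c["cx"],c["cy"]]
def pose(xy,a,L): 
    c,s=np.cos(a),np.sin(a); L=np.asarray(L,float)
    return np.c_[xy[0]+c*L[:,0]-s*L[:,1],xy[1]+s*L[:,0]+c*L[:,1],L[:,2]]
def fit(obs,x0,name):
    # obs: list of (cam, local pts, pixels)
    def r(p): return np.concatenate([(proj(n,pose(p[:2],p[2],L))-px).ravel() for n,L,px in obs])
    s=least_squares(r,x0,loss='soft_l1')
    print(name,s.x[:2].round(4),np.degrees(s.x[2]).round(2),"rms",np.sqrt(np.mean(r(s.x)**2)).round(2)); 
    print(r(s.x).reshape(-1,2).round(1).tolist())
    return s.x
def rect(l,w,z): l/=2;w/=2; return [[l,w,z],[l,-w,z],[-l,-w,z],[-l,w,z]]
E
python3 - <<'E'
from h import *
A=np.array
tt=A([(137,66),(434,92),(378,553),(73,525)])/6+A([125,220])
ts=A([(500,56),(643,212),(198,392),(70,222)])/7+A([155,140])
R=rect(.17,.11,.075)
for o in ([("top",R,tt)],[("side",R,ts)],[("top",R,tt),("side",R,ts)]): fit(o,[.5,.4,0],"tub")
lt=A([(203,66),(440,158),(320,497),(83,417)])/5+A([440,205])
ls=A([(497,42),(668,335),(205,495),(65,180)])/5+A([370,345])
R=rect(.179,.12,.023)
for o in ([("top",R,lt)],[("side",R,ls)],[("top",R,lt),("side",R,ls)]): fit(o,[.5,-.4,-.3],"lid")
# printer local frame: origin under mid key; x to back
K=[[0,.046,.08],[0,0,.08],[0,-.046,.08],[-.052,0,.071]]
kt=A([(138,336),(236,323),(333,311),(250,434)])/4.8+A([255,165])
ks=A([(231,204),(305,252),(381,302),(224,326)])/5+A([250,170])
for o in ([("top",K,kt)],[("side",K,ks)],[("top",K,kt),("side",K,ks)]): fit(o,[.55,0,0],"key")
E
```

```text
tub [0.4562 0.3248] -3.4 rms 0.32
[[0.4, 0.2], [-0.3, 0.2], [-0.5, -0.3], [0.5, -0.0]]
tub [0.4565 0.3244] -3.45 rms 0.17
[[0.1, -0.0], [0.2, -0.1], [-0.1, 0.3], [-0.2, -0.2]]
tub [0.4564 0.3246] -3.41 rms 0.27
[[0.4, 0.1], [-0.3, 0.1], [-0.4, -0.4], [0.5, -0.1], [-0.0, -0.1], [0.1, -0.2], [-0.2, 0.2], [-0.3, -0.2]]
lid [ 0.5017 -0.4216] -19.85 rms 0.95
[[-0.0, -0.2], [-0.0, -0.4], [0.5, 2.5], [-0.4, -0.4]]
lid [ 0.5025 -0.4246] -19.78 rms 0.57
[[0.1, -0.0], [1.2, -0.2], [-0.3, 0.4], [-0.9, -0.3]]
lid [ 0.5022 -0.4236] -19.77 rms 0.93
[[0.8, -0.4], [0.8, -0.6], [1.4, 2.3], [0.5, -0.5], [-0.4, -0.3], [0.6, -0.6], [-0.8, 0.0], [-1.4, -0.6]]
key [0.5514 0.0243] 9.07 rms 0.06
[[0.0, -0.1], [-0.1, 0.0], [0.0, -0.1], [0.0, 0.1]]
key [0.5529 0.0232] 9.21 rms 0.18
[[0.0, -0.3], [-0.0, -0.1], [0.2, 0.0], [-0.2, 0.3]]
key [0.5522 0.0238] 9.13 rms 0.33
[[0.3, -0.4], [0.2, -0.3], [0.3, -0.4], [0.3, -0.2], [-0.4, -0.3], [-0.4, -0.1], [-0.3, 0.0], [-0.6, 0.3]]
```

```bash
python3 - <<'E'
from h import *
import cv2
for cam,(x,y,w,h) in (("top",(440,205,100,110)),("side",(370,345,145,110))):
    im=cv2.imread(f"pics/{cam}0.png")[y:y+h,x:x+w]; im=cv2.resize(im,None,fx=5,fy=5,interpolation=cv2.INTER_CUBIC)
    for R,c in ((rect(.179,.12,.023),(0,0,255)),(rect(.07,.014,.047),(255,0,0)),(rect(.191,.132,0),(0,160,0))):
        p=((proj(cam,pose((.5022,-.4236),np.radians(-19.8),R))-[x,y]+.5)*5)
        cv2.polylines(im,[p.astype(int)],True,c,1)
    cv2.imwrite(f"pics/ov_{cam}.png",im)
E
```

```text
(no output)
```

View pics/ov_top.png

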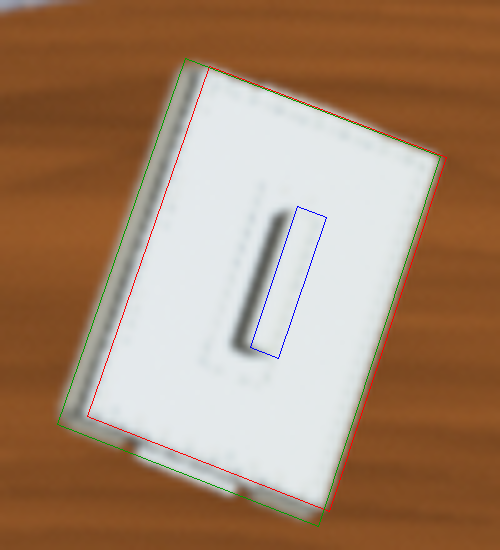

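View pics/ov_side.png

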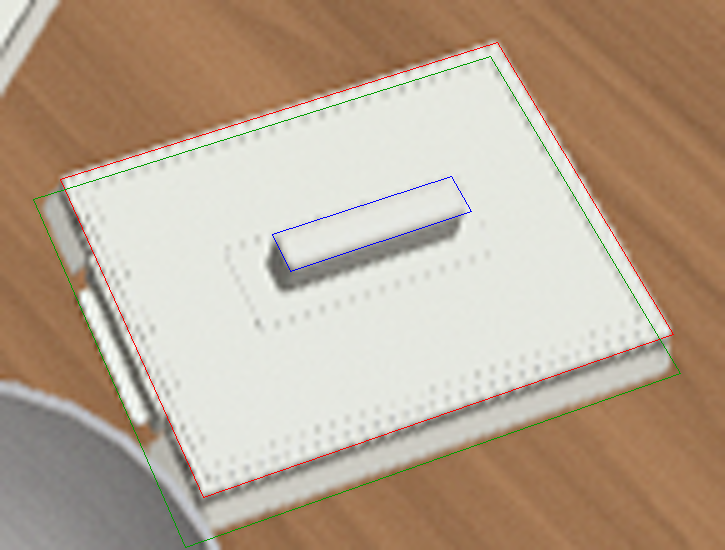

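```bash
cat >> h.py <<'E'
from scipy.spatial.transform import Rotation as Ro
def down(yaw):
    c,s=np.cos(np.radians(yaw)),np.sin(np.radians(yaw)); return np.array([[c,s,0],[s,-c,0],[0,0,-1.]])
def tell(targets,s=None):
    s=s or state(); R0=s["ee_rot"];p=s["tcp_pos"]
    print("t",round(s["time"],3),"tcp",p.round(4),"F",s["wrist_force"].round(1),"w",round(s["grip_width"],4),"yaw",np.degrees(np.arctan2(R0[1,0],R0[0,0])).round(2),"tilt z",R0[:,2].round(4))
    for X,R in targets:
        print((R0.T@(np.array(X)-p)*100).round(2).tolist(),np.degrees(Ro.from_matrix(R0.T@R).as_rotvec()).round(2).tolist())
E
python3 - <<'E'
from h import *
try: print(pinch_z)
except Exception as e: print(e)
tell([((.5,.2,.2),down(157)),((.56,0,.2),down(157)),((.502,-.4227,.12),down(160.2))])
E
```

```text
0.0187
t 0.1 tcp [0.2719 0.59   0.2307] F [-0.   0.5 -0.5] w 0.0855 yaw 155.26 tilt z [-5.e-04 -9.e-04 -1.e+00]
[-37.04, -25.87, 3.1] [-0.06, -0.0, -1.74]
[-50.86, -41.52, 3.12] [-0.06, -0.0, -1.74]
[-63.29, -82.33, 11.16] [-0.06, -0.01, -4.94]
```

>>> drive_tool:
  steps:
    - [[-5,-3.5,0.3,0,0,-0.3],[-10,-7,0.6,0,0,-0.6],[-15,-10.5,1,0,0,-1],[-19.5,-13.5,1.5,0,0,-1.2],[-24,-17,2,0,0,-1.4],[-28.5,-20,2.4,0,0,-1.6],[-33,-23,2.8,0,0,-1.7],[-37,-26,3,0,0,-1.74]]
  gripper: 0.05
  squeeze: 40

```text
time: 1.1
tcp_pos: [0.4999, 0.1976, 0.201]
ee_rot: [[-0.92, 0.391, -0.0], [0.391, 0.92, -0.0], [0.0, -0.0, -1.0]]
wrist_force: [-0.3, 0.3, -1.3]
grip_width: 0.045
```

```bash
python3 - <<'E'
from h import *
tell([((.56,0,.2),down(157)),((.502,-.4227,.12),down(160.2)),((.502,-.4227,.055),down(160.2)),((.502,-.4227,.027),down(160.2))])
E
```

```text
t 1.1 tcp [0.4999 0.1976 0.201 ] F [-0.3  0.3 -1.3] w 0.045 yaw 156.98 tilt z [-3.e-04 -1.e-04 -1.e+00]
[-13.26, -15.84, 0.1] [-0.01, -0.02, -0.02]
[-24.45, -57.01, 8.1] [-0.01, -0.02, -3.22]
[-24.45, -57.0, 14.6] [-0.01, -0.02, -3.22]
[-24.45, -57.0, 17.4] [-0.01, -0.02, -3.22]
```

>>> drive_tool:
  steps:
    - [[-4,-5,0,0,0,0],[-8,-9.6,0,0,0,-0.4],[-12,-14.5,0,0,0,-0.8],[-14.3,-19.8,0,0,0,-1.2],[-16,-25.5,0.5,0,0,-1.7],[-17.5,-31,1,0,0,-2.2],[-19,-36.5,2,0,0,-2.7],[-20.5,-42,3,0,0,-3.2]]

```text
time: 2.1
tcp_pos: [0.5233, -0.2692, 0.1709]
ee_rot: [[-0.941, 0.339, -0.0], [0.339, 0.941, 0.0], [0.0, 0.0, -1.0]]
wrist_force: [1.6, -0.4, 0.4]
grip_width: 0.0447
```

```bash
python3 - <<'E'
from h import *
tell([((.502,-.4227,.12),down(160.2)),((.502,-.4227,.06),down(160.2)),((.502,-.4227,.027),down(160.2))])
E
```

```text
t 2.1 tcp [ 0.5233 -0.2692  0.1709] F [ 1.6 -0.4  0.4] w 0.0447 yaw 160.21 tilt z [-1.e-04  1.e-04 -1.e+00]
[-3.2, -15.17, 5.09] [0.0, -0.01, 0.01]
[-3.2, -15.17, 11.09] [0.0, -0.01, 0.01]
[-3.2, -15.17, 14.39] [0.0, -0.01, 0.01]
```

>>> drive_tool:
  steps:
    - [[-1.2,-5,1.5,0,0,0],[-2.2,-10,3,0,0,0],[-3,-13.5,5,0,0,0],[-3.2,-15.17,7,0,0,0],[-3.2,-15.17,9,0,0,0],[-3.2,-15.17,10.6,0,0,0],[-3.2,-15.17,11.1,0,0,0],[-3.2,-15.17,11.1,0,0,0]]

```text
time: 3.1
tcp_pos: [0.5029, -0.4202, 0.0603]
ee_rot: [[-0.941, 0.338, -0.0], [0.338, 0.941, 0.0], [0.0, 0.0, -1.0]]
wrist_force: [0.7, -0.1, 0.8]
grip_width: 0.045
```

```bash
python3 - <<'E'
from h import *
import cv2
s=state()
tell([((.502,-.4227,.027),down(160.2))],s)
im=get_image("side")[:,:,::-1]; cv2.imwrite("pics/s1.png",cv2.resize(im[300:470,340:540],None,fx=3.5,fy=3.5))
E
```

```text
t 3.1 tcp [ 0.5029 -0.4202  0.0603] F [ 0.7 -0.1  0.8] w 0.045 yaw 160.25 tilt z [-1.e-04  2.e-04 -1.e+00]
[-0.0, -0.27, 3.33] [0.01, -0.01, 0.05]
```

View pics/s1.png

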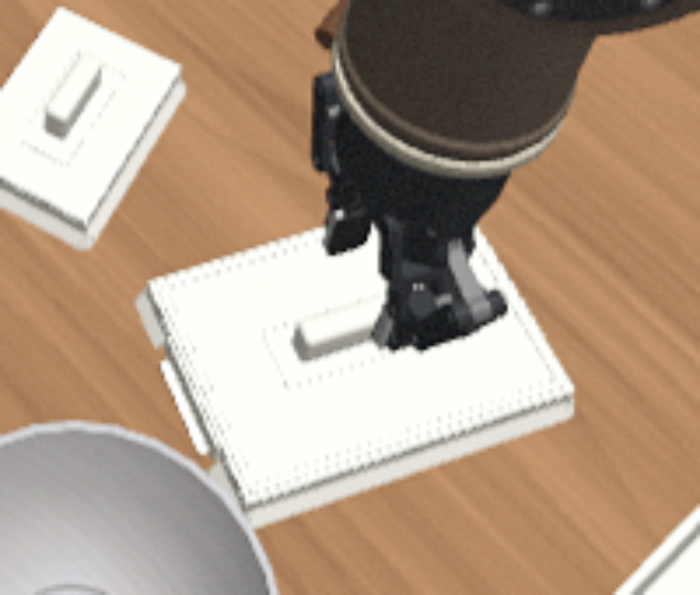

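The gripper hangs over the bar (bar's end at (330,330) in the crop), with fingers either side. I'll lower and close.

>>> drive_tool:
  steps:
    - [[0,-0.2,1,0,0,0],[0,-0.2,2,0,0,0],[0,-0.2,2.9,0,0,0],[0,-0.2,3.3,0,0,0],[0,-0.2,3.3,0,0,0],[0,-0.2,3.3,0,0,0],[0,-0.2,3.3,0,0,0],[0,-0.2,3.3,0,0,0]]

```text
time: 4.15
tcp_pos: [0.502, -0.4229, 0.0275]
ee_rot: [[-0.941, 0.339, 0.0], [0.339, 0.941, -0.0], [-0.0, -0.0, -1.0]]
wrist_force: [-0.3, 0.2, 0.2]
grip_width: 0.0445
```

>>> drive_tool:
  steps:
    - [[0,0,0,0,0,0],[0,0,0,0,0,0],[0,0,0,0,0,0],[0,0,0,0,0,0],[0,0,0,0,0,0],[0,0,0,0,0,0],[0,0,0,0,0,0],[0,0,0,0,0,0]]
  gripper: -1
  squeeze: 60

```text
time: 5.15
tcp_pos: [0.5019, -0.4228, 0.0275]
ee_rot: [[-0.941, 0.339, 0.0], [0.339, 0.941, -0.0], [-0.0, -0.0, -1.0]]
wrist_force: [-0.3, 1.2, 6.0]
grip_width: 0.0126
```

```bash
python3 - <<'E'
from h import *
import cv2
s=state()
tell([((.502,-.4227,.2),down(160.2)),((.58,0,.25),down(168)),((.4564,.3246,.2),down(176.6))],s)
im=get_image("side")[:,:,::-1]; cv2.imwrite("pics/s2.png",cv2.resize(im[300:470,340:540],None,fx=3.5,fy=3.5))
E
```

```text
t 5.15 tcp [ 0.5019 -0.4228  0.0275] F [-0.3  1.2  6. ] w 0.0126 yaw 160.2 tilt z [ 1.e-04 -1.e-04 -1.e+00]
[-0.01, 0.02, -17.25] [-0.0, 0.0, -0.0]
[6.97, 42.43, -22.25] [-0.0, 0.0, -7.8]
[29.6, 68.78, -17.25] [-0.0, 0.0, -16.4]
```

View pics/s2.png

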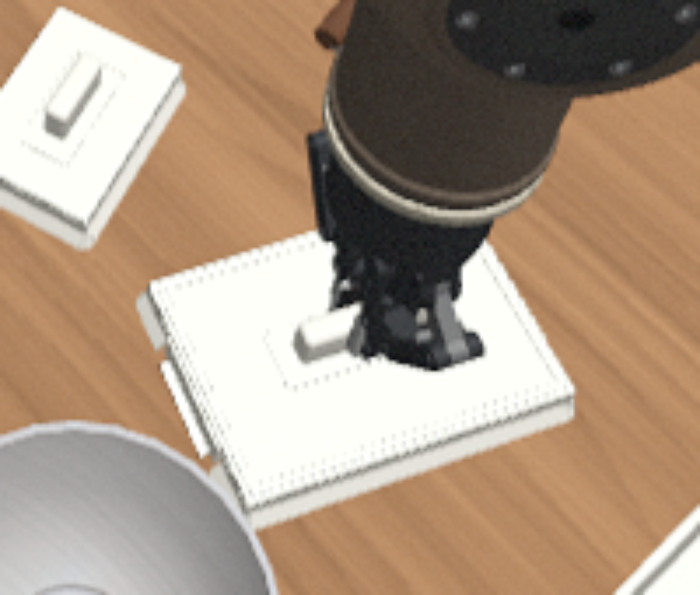

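>>> drive_tool:
  steps:
    - [[0,0,-1,0,0,0],[0,0,-3,0,0,0],[0,0,-6,0,0,0],[0,0,-9,0,0,0],[0,0,-12,0,0,0],[0,0,-15,0,0,0],[0,0,-17,0,0,0],[0,0,-17,0,0,0]]

```text
time: 6.2
tcp_pos: [0.5027, -0.4235, 0.2001]
ee_rot: [[-0.941, 0.339, 0.003], [0.339, 0.941, -0.003], [-0.004, -0.002, -1.0]]
wrist_force: [0.0, -0.0, -3.0]
grip_width: 0.0126
```

```bash
python3 - <<'E'
from h import *
import cv2
s=state()
tell([((.58,0,.25),down(168)),((.4564,.3246,.2),down(176.6))],s)
im=get_image("side")[:,:,::-1]; cv2.imwrite("pics/s3.png",im)
E
```

```text
t 6.2 tcp [ 0.5027 -0.4235  0.2001] F [ 0. -0. -3.] w 0.0126 yaw 160.2 tilt z [ 0.003  -0.0028 -1.    ]
[7.05, 42.46, -5.09] [-0.11, 0.21, -7.8]
[29.7, 68.82, -0.21] [-0.12, 0.2, -16.4]
```

View pics/s3.png

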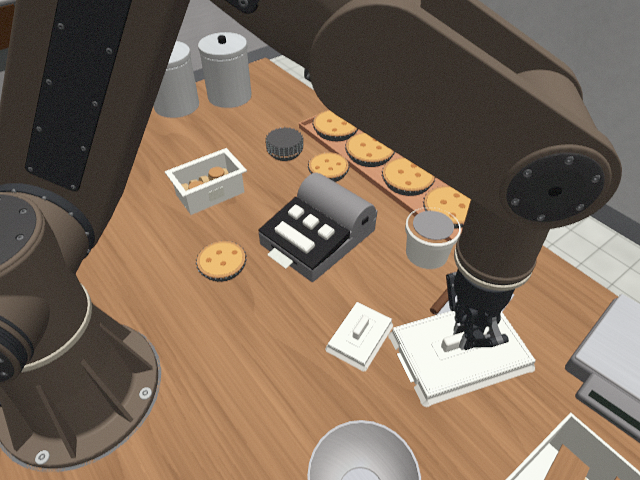

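The lid is lifted, held level by its bar at about (475,330). Carrying it over the printer to the tub.

>>> drive_tool:
  steps:
    - [[0.9,4,-1.5,0,0.1,-0.5],[1.8,9.5,-3,-0.1,0.2,-1.5],[2.7,15,-4,-0.1,0.2,-2.5],[3.6,20.5,-5,-0.1,0.2,-3.5],[4.5,26,-5,-0.1,0.2,-4.5],[5.4,31.5,-5,-0.1,0.2,-5.5],[6.3,37,-5,-0.1,0.2,-6.7],[7.1,42.5,-5,-0.1,0.2,-7.8]]

```text
time: 7.25
tcp_pos: [0.5785, 0.003, 0.2464]
ee_rot: [[-0.978, 0.207, -0.004], [0.207, 0.978, 0.003], [0.005, 0.002, -1.0]]
wrist_force: [1.0, 0.3, -1.9]
grip_width: 0.0127
```

```bash
python3 - <<'E'
from h import *
tell([((.4564,.3246,.22),down(176.6)),((.4564,.3246,.15),down(176.6))])
E
```

```text
t 7.25 tcp [0.5785 0.003  0.2464] F [ 1.   0.3 -1.9] w 0.0127 yaw 168.04 tilt z [-0.0042  0.0027 -1.    ]
[18.6, 28.93, 2.78] [0.12, -0.26, -8.56]
[18.57, 28.92, 9.78] [0.12, -0.26, -8.56]
```

>>> drive_tool:
  steps:
    - [[2.6,4.5,0.3,0,-0.1,-1],[5.3,9,0.6,0.1,-0.2,-2.2],[8,13,1,0.1,-0.2,-3.5],[11,17,1.4,0.1,-0.25,-5],[13.8,21,1.8,0.1,-0.25,-6.5],[16.3,25,2.3,0.1,-0.25,-7.7],[18,28,2.6,0.1,-0.25,-8.5],[18.6,28.9,2.8,0.1,-0.25,-8.5]]

```text
time: 8.25
tcp_pos: [0.4559, 0.3239, 0.2195]
ee_rot: [[-0.998, 0.059, -0.0], [0.059, 0.998, -0.0], [0.0, -0.0, -1.0]]
wrist_force: [0.2, -1.0, -0.8]
grip_width: 0.0125
```

```bash
python3 - <<'E'
from h import *
tell([((.4564,.3246,.15),down(176.6))])
E
```

```text
t 8.25 tcp [0.4559 0.3239 0.2195] F [ 0.2 -1.  -0.8] w 0.0125 yaw 176.62 tilt z [-1.e-04 -3.e-04 -1.e+00]
[-0.05, 0.08, 6.95] [-0.02, -0.0, 0.02]
```

>>> drive_tool:
  steps:
    - [[0,0.1,1,0,0,0],[0,0.1,3,0,0,0],[0,0.1,5,0,0,0],[0,0.1,7,0,0,0],[0,0.1,8.5,0,0,0],[0,0.1,9.5,0,0,0],[0,0.1,9.5,0,0,0],[0,0.1,9.5,0,0,0]]

```text
time: 9.25
tcp_pos: [0.4576, 0.3237, 0.126]
ee_rot: [[-0.998, 0.061, 0.002], [0.061, 0.998, 0.001], [-0.002, 0.001, -1.0]]
wrist_force: [-0.2, 0.0, -1.1]
grip_width: 0.0126
```

```bash
python3 - <<'E'
from h import *
import cv2
s=state()
tell([((.4564,.3246,.1),down(176.6))],s)
for n,(x,y,w,h) in (("side",(140,90,130,120)),("top",(115,205,110,130))):
    im=cv2.resize(get_image(n)[y:y+h,x:x+w,::-1],None,fx=5,fy=5,interpolation=cv2.INTER_CUBIC); cv2.imwrite(f"pics/a_{n}_raw.png",im)
    z=s["tcp_pos"][2]
    for R,c in ((rect(.179,.12,z-.0045),(0,0,255)),(rect(.191,.132,z-.0275),(0,160,0)),(rect(.17,.11,.075),(255,0,0))):
        p=((proj(n,pose((.4564,.3246),np.radians(-3.4),R))-[x,y]+.5)*5)
        cv2.polylines(im,[p.astype(int)],True,c,1)
    cv2.imwrite(f"pics/a_{n}.png",im)
E
```

```text
t 9.25 tcp [0.4576 0.3237 0.126 ] F [-0.2  0.  -1.1] w 0.0126 yaw 176.5 tilt z [ 1.9e-03  7.0e-04 -1.0e+00]
[0.13, 0.08, 2.6] [0.05, 0.1, -0.1]
```

View pics/a_side.png

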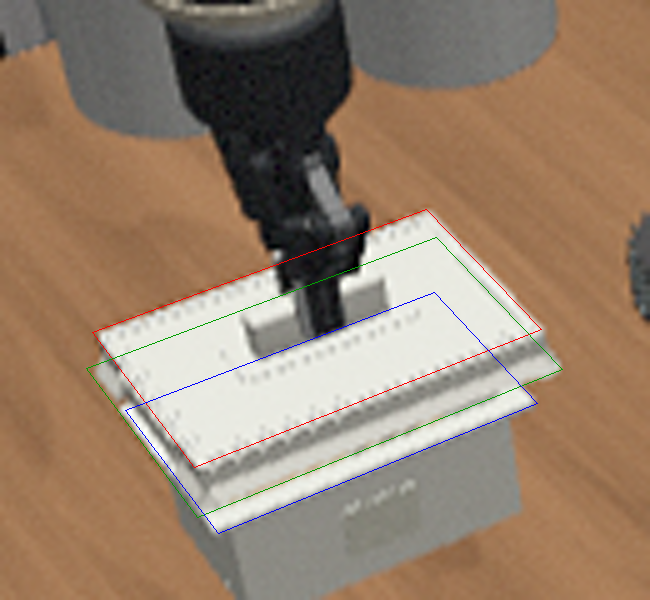

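View pics/a_top.png

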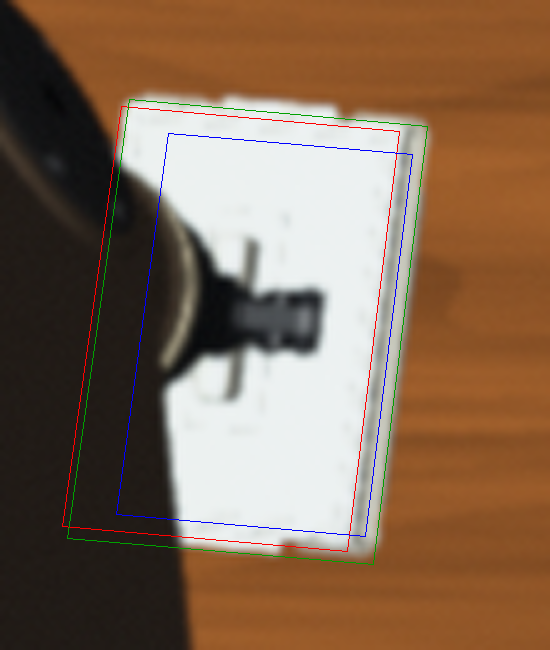

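```bash
python3 - <<'E'
from h import *
import cv2
z=.126
for n,(x,y,w,h) in (("side",(140,90,130,120)),("top",(115,205,110,130))):
    im=cv2.imread(f"pics/a_{n}_raw.png")
    for R,c in ((rect(.179,.12,z-.0045),(0,0,255)),(rect(.191,.132,z-.0275),(0,160,0)),(rect(.07,.014,z+.0195),(255,0,0))):
        p=((proj(n,pose((.4576,.3237),np.radians(-3.5),R))-[x,y]+.5)*5)
        cv2.polylines(im,[p.astype(int)],True,c,1)
    cv2.imwrite(f"pics/b_{n}.png",im)
E
```

```text
(no output)
```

View pics/b_side.png

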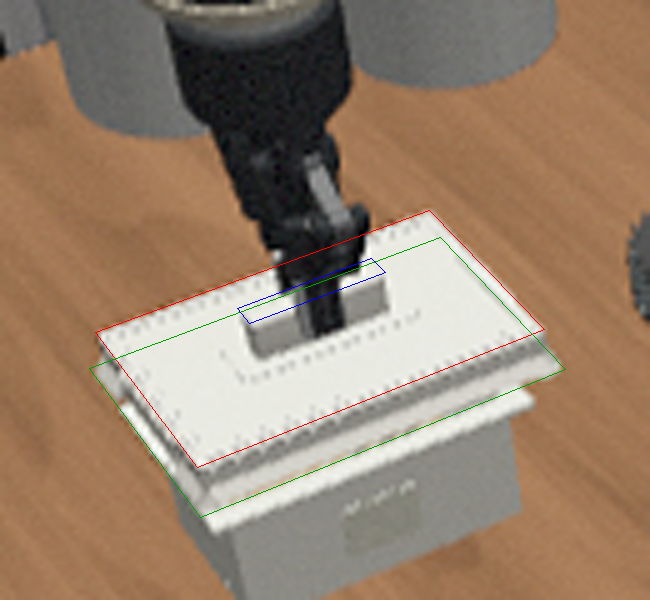

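View pics/b_top.png

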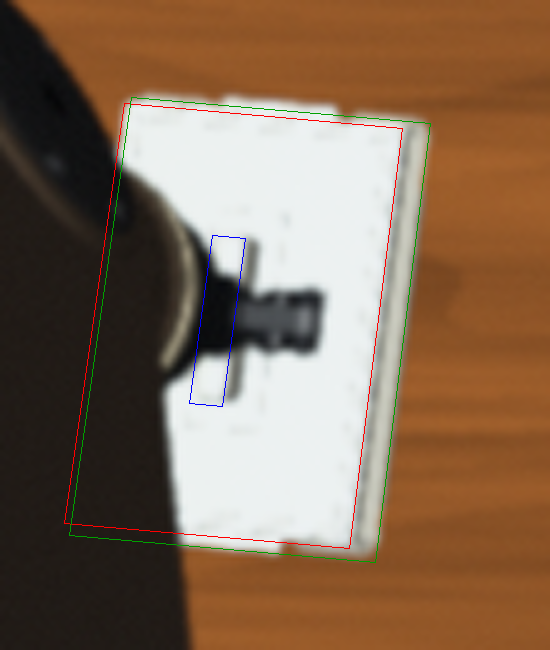

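>>> drive_tool:
  steps:
    - [[0.12,0.08,0.3,0,0.1,-0.1],[0.12,0.08,0.8,0,0.1,-0.1],[0.12,0.08,1.3,0,0.1,-0.1],[0.12,0.08,1.8,0,0.1,-0.1],[0.12,0.08,2.2,0,0.1,-0.1],[0.12,0.08,2.5,0,0.1,-0.1],[0.12,0.08,2.8,0,0.1,-0.1],[0.12,0.08,3,0,0.1,-0.1]]

```text
time: 10.35
tcp_pos: [0.4561, 0.3245, 0.0955]
ee_rot: [[-0.998, 0.059, -0.001], [0.059, 0.998, 0.0], [0.001, 0.0, -1.0]]
wrist_force: [-1.9, -0.8, 8.8]
grip_width: 0.0125
```

```bash
python3 - <<'E'
from h import *
import cv2
s=state()
tell([((.4564,.3246,.0835),down(176.6))],s);print(s["moment"])
for n,(x,y,w,h) in (("side",(140,90,130,120)),("top",(115,205,110,130))):
    im=cv2.resize(get_image(n)[y:y+h,x:x+w,::-1],None,fx=5,fy=5,interpolation=cv2.INTER_CUBIC); cv2.imwrite(f"pics/c_{n}.png",im)
E
```

```text
t 10.35 tcp [0.4561 0.3245 0.0955] F [-1.9 -0.8  8.8] w 0.0125 yaw 176.6 tilt z [-6.e-04  5.e-04 -1.e+00]
[-0.03, 0.01, 1.2] [0.02, -0.04, -0.0]
[-0.09257784  0.48915836 -0.01494803]
```

View pics/c_side.png

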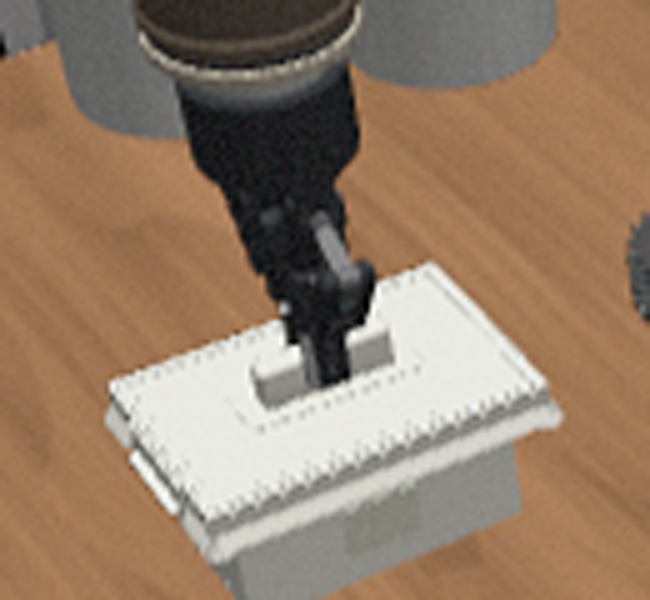

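View pics/c_top.png

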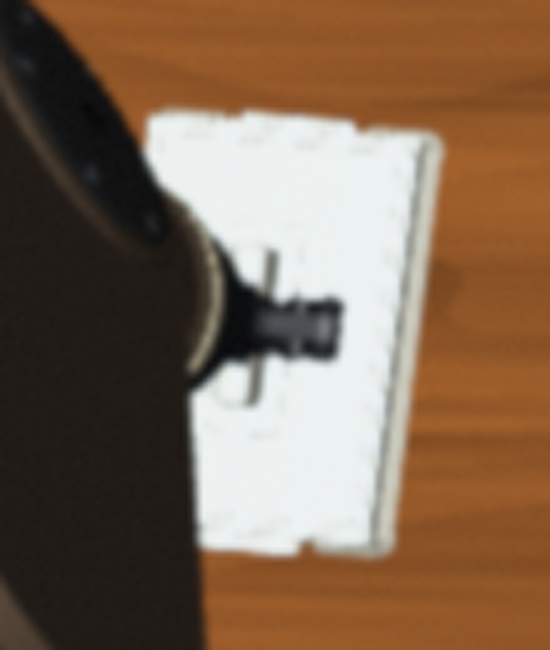

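The lid covers the rim, square and standing on its beads (8.8 N at about the expected height). Pressing on down while holding the bar.

>>> drive_tool:
  steps:
    - [[0,0,0.15,0,0,0],[0,0,0.3,0,0,0],[0,0,0.5,0,0,0],[0,0,0.7,0,0,0],[0,0,0.9,0,0,0],[0,0,1.1,0,0,0],[0,0,1.25,0,0,0],[0,0,1.25,0,0,0]]

```text
time: 11.45
tcp_pos: [0.4551, 0.3247, 0.0838]
ee_rot: [[-0.998, 0.059, -0.002], [0.059, 0.998, 0.001], [0.002, 0.001, -1.0]]
wrist_force: [-14.9, 2.6, 21.8]
grip_width: 0.0125
```

```bash
python3 - <<'E'
from h import *
import cv2
s=state()
tell([((.4564,.3246,.0835),down(176.6))],s);print(s["moment"])
for n,(x,y,w,h) in (("side",(140,90,130,120)),):
    im=cv2.resize(get_image(n)[y:y+h,x:x+w,::-1],None,fx=5,fy=5,interpolation=cv2.INTER_CUBIC); cv2.imwrite(f"pics/d_{n}.png",im)
E
```

```text
t 11.45 tcp [0.4551 0.3247 0.0838] F [-14.9   2.6  21.8] w 0.0125 yaw 176.59 tilt z [-1.7e-03  6.0e-04 -1.0e+00]
[-0.13, -0.0, 0.03] [0.03, -0.1, -0.01]
[ 0.3679071   1.78088254 -0.05617133]
```

View pics/d_side.png

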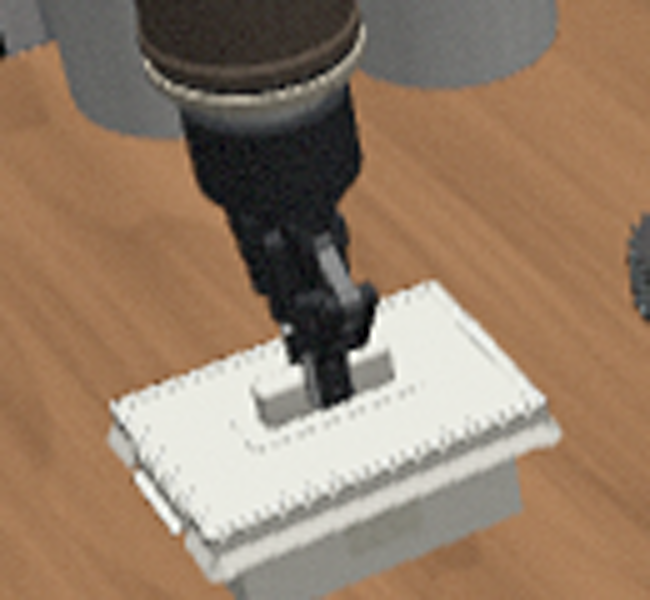

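>>> drive_tool:
  steps:
    - [[0,0,-0.1,0,0,0],[0,0,-0.1,0,0,0],[0,0,-0.1,0,0,0],[0,0,-0.1,0,0,0],[0,0,-0.5,0,0,0],[0,0,-2,0,0,0],[0,0,-3.5,0,0,0],[0,0,-4,0,0,0]]
  gripper: 0.05

```text
time: 12.5
tcp_pos: [0.4569, 0.3249, 0.1247]
ee_rot: [[-0.998, 0.059, 0.001], [0.059, 0.998, 0.002], [-0.001, 0.002, -1.0]]
wrist_force: [0.6, -1.0, 0.1]
grip_width: 0.0446
```

```bash
python3 - <<'E'
from h import *
import cv2
s=state()
R=down(176.6); c=np.array([.456,.3246,0]); d=np.array([np.cos(np.radians(-3.4)),np.sin(np.radians(-3.4)),0])*.068
tell([(c+d+[0,0,.1],R),(c+d+[0,0,.0775],R),(c-d+[0,0,.1],R),(c-d+[0,0,.0775],R)],s);print(s["moment"])
for n,(x,y,w,h) in (("side",(140,90,130,120)),):
    im=cv2.resize(get_image(n)[y:y+h,x:x+w,::-1],None,fx=5,fy=5,interpolation=cv2.INTER_CUBIC); cv2.imwrite(f"pics/e_{n}.png",im)
E
```

```text
t 12.5 tcp [0.4569 0.3249 0.1247] F [ 0.6 -1.   0.1] w 0.0446 yaw 176.6 tilt z [ 0.0015  0.0017 -1.    ]
[-6.71, -0.04, 2.48] [0.1, 0.08, 0.0]
[-6.7, -0.05, 4.73] [0.1, 0.08, 0.0]
[6.89, -0.04, 2.46] [0.1, 0.08, 0.0]
[6.9, -0.04, 4.71] [0.1, 0.08, 0.0]
[-0.01253928  0.04019035  0.01700575]
```

View pics/e_side.png

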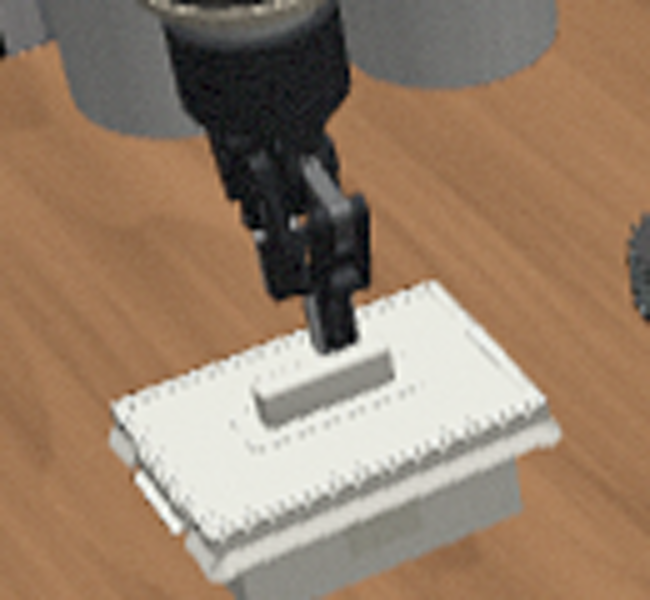

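>>> drive_tool:
  steps:
    - [[-3,0,0,0,0,0],[-6,0,0,0,0,0],[-6.7,0,1,0,0,0],[-6.7,0,2.4,0,0,0],[-6.7,0,3.6,0,0,0],[-6.7,0,4.2,0,0,0],[-6.7,0,4.5,0,0,0],[-6.7,0,4.7,0,0,0]]
  gripper: -1

```text
time: 13.55
tcp_pos: [0.523, 0.3206, 0.0778]
ee_rot: [[-0.998, 0.059, 0.0], [0.059, 0.998, 0.001], [0.0, 0.001, -1.0]]
wrist_force: [-12.2, -10.2, 55.0]
grip_width: 0.0
```

```bash
python3 - <<'E'
from h import *
s=state();tell([],s);print(s["moment"])
E
```

```text
t 13.55 tcp [0.523  0.3206 0.0778] F [-12.2 -10.2  55. ] w 0.0 yaw 176.62 tilt z [ 0.e+00  6.e-04 -1.e+00]
[-1.72872894  2.1204765  -0.01749589]
```

>>> drive_tool:
  steps:
    - [[0,0,-2,0,0,0],[0,0,-4,0,0,0],[4.5,0,-4.2,0,0,0],[9,0,-4.2,0,0,0],[13,0,-3.8,0,0,0],[13.6,0,-2.5,0,0,0],[13.6,0,-1.2,0,0,0],[13.6,0,-0.4,0,0,0]]

```text
time: 14.55
tcp_pos: [0.3882, 0.3286, 0.0791]
ee_rot: [[-0.998, 0.06, -0.0], [0.06, 0.998, 0.0], [0.0, 0.0, -1.0]]
wrist_force: [-0.1, 0.2, 0.6]
grip_width: 0.0001
```

```bash
python3 - <<'E'
from h import *
s=state();tell([([.3881,.3286,.0775],down(176.6))],s);print(s["moment"])
E
```

```text
t 14.55 tcp [0.3882 0.3286 0.0791] F [-0.1  0.2  0.6] w 0.0001 yaw 176.58 tilt z [-4.e-04  4.e-04 -1.e+00]
[0.01, -0.0, 0.16] [0.02, -0.03, -0.02]
[ 0.03711871  0.04938433 -0.02183163]
```

>>> drive_tool:
  steps:
    - [[0,0,0.05,0,0,0],[0,0,0.1,0,0,0],[0,0,0.15,0,0,0],[0,0,0.2,0,0,0],[0,0,0.2,0,0,0],[0,0,0.2,0,0,0],[0,0,0.2,0,0,0],[0,0,0.2,0,0,0]]

```text
time: 15.55
tcp_pos: [0.3873, 0.3286, 0.0781]
ee_rot: [[-0.998, 0.059, -0.0], [0.059, 0.998, 0.0], [0.001, 0.0, -1.0]]
wrist_force: [0.1, 0.5, 0.8]
grip_width: 0.0001
```

```bash
python3 - <<'E'
from h import *
s=state();tell([],s);print(s["moment"])
E
```

```text
t 15.55 tcp [0.3873 0.3286 0.0781] F [0.1 0.5 0.8] w 0.0001 yaw 176.6 tilt z [-5.e-04  5.e-04 -1.e+00]
[ 0.00326544 -0.01261311 -0.03491201]
```

>>> drive_tool:
  steps:
    - [[0,0,0.05,0,0,0],[0,0,0.1,0,0,0],[0,0,0.15,0,0,0],[0,0,0.2,0,0,0],[0,0,0.25,0,0,0],[0,0,0.25,0,0,0],[0,0,0.25,0,0,0],[0,0,0.25,0,0,0]]

```text
time: 16.55
tcp_pos: [0.3874, 0.3287, 0.0778]
ee_rot: [[-0.998, 0.059, 0.001], [0.059, 0.998, 0.001], [-0.0, 0.001, -1.0]]
wrist_force: [-11.3, -8.5, 57.9]
grip_width: -0.0004
```

```bash
python3 - <<'E'
from h import *
s=state();tell([],s);print(s["moment"])
E
```

```text
t 16.55 tcp [0.3874 0.3287 0.0778] F [-11.3  -8.5  57.9] w -0.0004 yaw 176.6 tilt z [ 5.0e-04  1.2e-03 -1.0e+00]
[-1.44365589  1.99053775 -0.0406464 ]
```

Both ends bottom out at 77.8 mm under about 55 N, so they are home. Rising, and taking a look at the lid.

>>> drive_tool:
  steps:
    - [[0,0,-2,0,0,0],[-0.5,0,-5,0,0,0],[-2,-3,-9,0,0,0],[-4,-7,-12,0,0,0],[-7,-11,-12,0,0,0],[-10,-16,-12,0,0,0],[-13,-20,-12,0,0,0],[-14,-22,-12,0,0,0]]

```text
time: 17.55
tcp_pos: [0.5154, 0.0984, 0.1954]
ee_rot: [[-0.998, 0.061, 0.0], [0.061, 0.998, 0.0], [-0.0, 0.0, -1.0]]
wrist_force: [-0.2, -0.6, 0.0]
grip_width: 0.0001
```

```bash
cat >> h.py <<'E'
a=np.radians(9.13); b=np.radians(10)
kh=np.array([np.cos(a),np.sin(a),0]); ky=np.array([-np.sin(a),np.cos(a),0]); uz=np.array([0,0,1.])
kz=np.cos(b)*uz-np.sin(b)*kh; kx=np.cos(b)*kh+np.sin(b)*uz
RK=np.c_[-kx,ky,-kz]
mid=np.array([.5522,.0238,.080]); wide=mid-.052*kh-[0,0,.009]
E
python3 - <<'E'
from h import *
import cv2
s=state()
tell([(mid+.05*kz,RK),(mid+.01*kz,RK)],s)
print(mid,wide)
for n,(x,y,w,h) in (("side",(140,90,130,120)),("top",(115,205,110,130))):
    im=cv2.resize(get_image(n)[y:y+h,x:x+w,::-1],None,fx=5,fy=5,interpolation=cv2.INTER_CUBIC)
    for R,c in ((rect(.179,.12,.078),(0,0,255)),):
        p=((proj(n,pose((.4558,.3246),np.radians(-3.4),R))-[x,y]+.5)*5)
        cv2.polylines(im,[p.astype(int)],True,c,1)
    cv2.imwrite(f"pics/f_{n}.png",im)
E
```

```text
t 17.55 tcp [0.5154 0.0984 0.1954] F [-0.2 -0.6  0. ] w 0.0001 yaw 176.48 tilt z [ 2.e-04  3.e-04 -1.e+00]
[-3.28, -7.41, 6.62] [-1.09, -9.95, -12.62]
[-3.96, -7.26, 10.56] [-1.09, -9.95, -12.62]
[0.5522 0.0238 0.08  ] [0.5008588 0.0155489 0.071    ]
```

View pics/f_side.png

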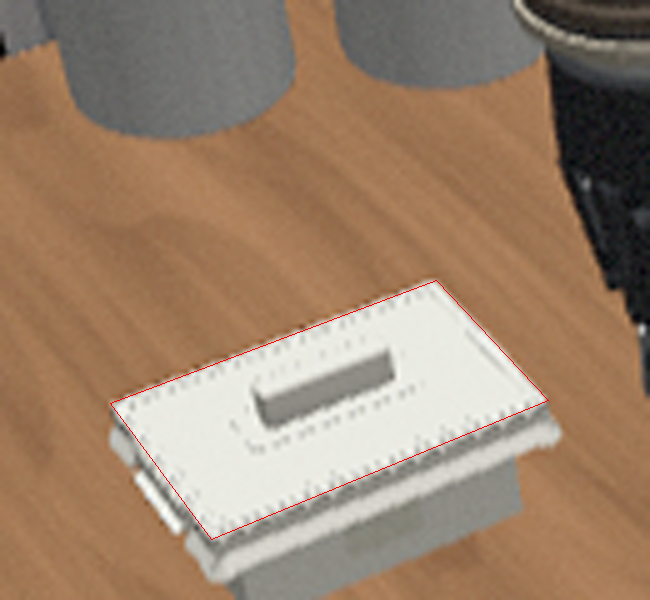

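View pics/f_top.png

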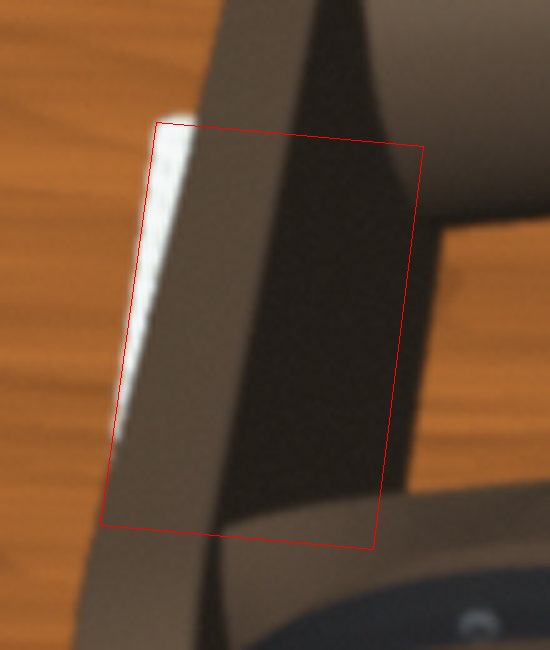

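Lid's flat top overlays exactly on the 78 mm outline at both ends: flush. Now the keys.

>>> drive_tool:
  steps:
    - [[-0.7,-2,1,-0.3,-2.5,-3],[-1.4,-4,2.5,-0.5,-5,-6],[-2.2,-6,4.5,-0.8,-7.5,-9],[-3.28,-7.4,6.6,-1.09,-9.95,-12.6],[-3.5,-7.35,7.8,-1.09,-9.95,-12.6],[-3.65,-7.3,8.8,-1.09,-9.95,-12.6],[-3.8,-7.3,9.6,-1.09,-9.95,-12.6],[-3.85,-7.3,9.8,-1.09,-9.95,-12.6]]

```text
time: 18.65
tcp_pos: [0.5481, 0.0261, 0.097]
ee_rot: [[-0.972, -0.161, 0.17], [-0.158, 0.987, 0.028], [-0.172, 0.0, -0.985]]
wrist_force: [0.1, 0.0, 1.4]
grip_width: 0.0001
```

```bash
python3 - <<'E'
from h import *
import cv2
s=state()
tell([(mid+.01*kz,RK),(mid-.0045*kz,RK)],s)
for n,(x,y,w,h) in (("side",(240,110,150,175)),("top",(245,160,120,140))):
    im=cv2.resize(get_image(n)[y:y+h,x:x+w,::-1],None,fx=4,fy=4,interpolation=cv2.INTER_CUBIC)
    p=(proj(n,np.array([s["tcp_pos"],mid]))-[x,y]+.5)*4
    for q,c in zip(p,((0,0,255),(255,0,0))): cv2.circle(im,tuple(int(v) for v in q),3,c,-1)
    cv2.imwrite(f"pics/k1_{n}.png",im)
E
```

```text
t 18.65 tcp [0.5481 0.0261 0.097 ] F [0.1 0.  1.4] w 0.0001 yaw -170.75 tilt z [ 0.1702  0.0282 -0.985 ]
[-0.07, -0.29, 0.74] [0.05, -0.07, 0.12]
[-0.07, -0.29, 2.19] [0.05, -0.07, 0.12]
```

View pics/k1_side.png

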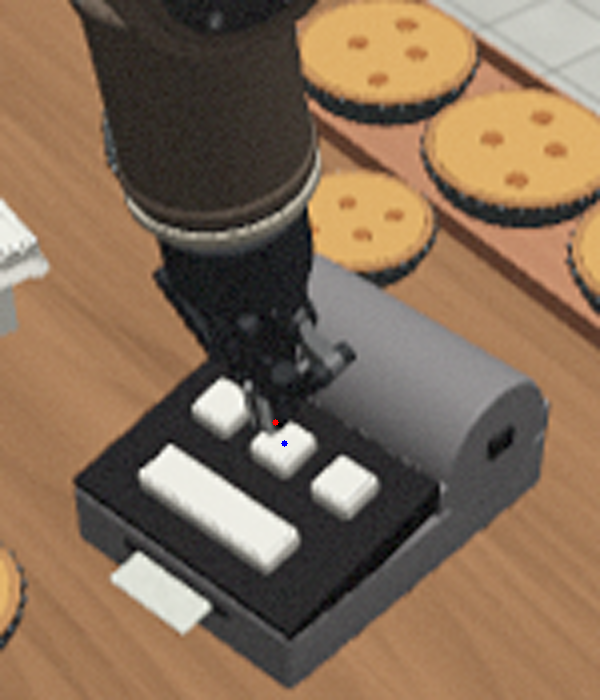

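View pics/k1_top.png

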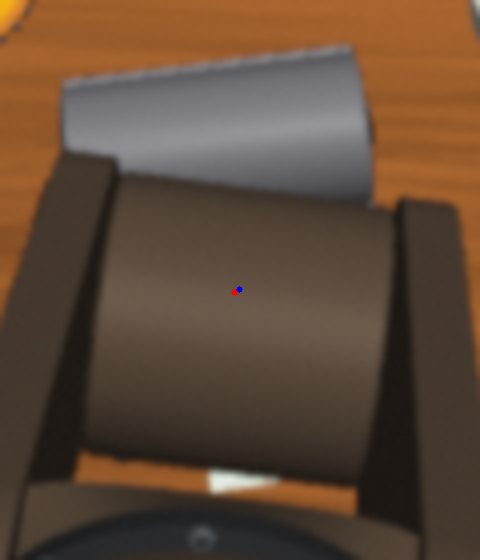

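The tip (red dot) is about 17 mm above the middle key's centre (blue) and 3 mm to its left; correcting, then pressing.

>>> drive_tool:
  steps:
    - [[-0.05,-0.3,0.2,0,0,0],[-0.05,-0.3,0.6,0,0,0],[-0.05,-0.3,1,0,0,0],[-0.05,-0.3,1.3,0,0,0],[-0.05,-0.3,1.6,0,0,0],[-0.05,-0.3,1.9,0,0,0],[-0.05,-0.3,2.1,0,0,0],[-0.05,-0.3,2.1,0,0,0]]

```text
time: 19.75
tcp_pos: [0.5526, 0.0232, 0.0767]
ee_rot: [[-0.972, -0.16, 0.171], [-0.158, 0.987, 0.028], [-0.173, 0.0, -0.985]]
wrist_force: [-1.7, -0.3, 3.3]
grip_width: -0.0002
```

```bash
python3 - <<'E'
from h import *
import cv2
s=state()
tell([(mid-.0045*kz,RK)],s); print("depth",(s["tcp_pos"]-mid)@kz)
im=get_image("side")[150:270,250:370,::-1]; cv2.imwrite("pics/k2.png",cv2.resize(im,None,fx=5,fy=5,interpolation=cv2.INTER_CUBIC))
E
```

```text
t 19.75 tcp [0.5526 0.0232 0.0767] F [-1.7 -0.3  3.3] w -0.0002 yaw -170.77 tilt z [ 0.1706  0.0281 -0.9849]
[-0.02, 0.07, 0.12] [0.04, -0.04, 0.1]
depth -0.0033279149844802495
```

View pics/k2.png

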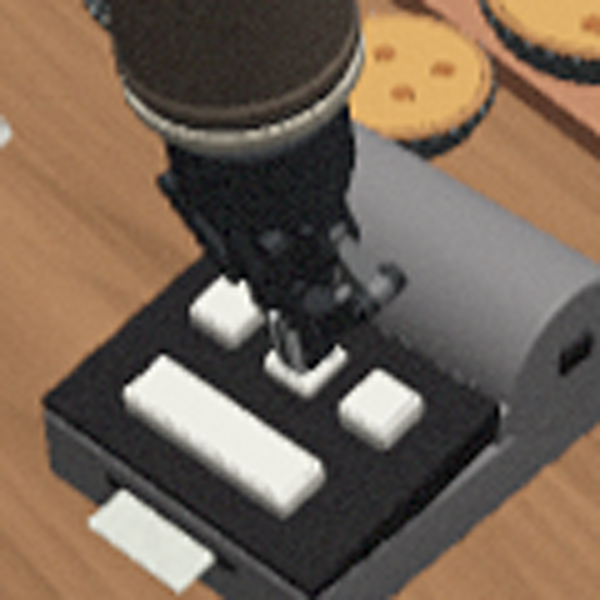

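The middle key alone is going down (about 3.7 N). A little deeper to be sure.

>>> drive_tool:
  steps:
    - [[0,0,0.05,0,0,0],[0,0,0.1,0,0,0],[0,0,0.15,0,0,0],[0,0,0.2,0,0,0],[0,0,0.2,0,0,0],[0,0,0.2,0,0,0],[0,0,0.2,0,0,0],[0,0,0.2,0,0,0]]

```text
time: 20.8
tcp_pos: [0.5529, 0.0232, 0.0753]
ee_rot: [[-0.972, -0.16, 0.171], [-0.158, 0.987, 0.028], [-0.173, 0.0, -0.985]]
wrist_force: [-6.9, -1.6, 18.5]
grip_width: 0.0002
```

```bash
python3 - <<'E'
from h import *
s=state()
tell([(mid+.03*kz,RK),(wide+.03*kz,RK),(wide-.005*kz,RK)],s); print("depth",(s["tcp_pos"]-mid)@kz, s["wrist_force"]@kz)
E
```

```text
t 20.8 tcp [0.5529 0.0232 0.0753] F [-6.9 -1.6 18.5] w 0.0002 yaw -170.77 tilt z [ 0.171   0.0281 -0.9849]
[-0.02, 0.07, -3.47] [0.03, -0.02, 0.1]
[5.26, 0.08, -3.49] [0.03, -0.02, 0.1]
[5.26, 0.08, 0.01] [0.03, -0.02, 0.1]
depth -0.0047046732160664975 19.457636686876302
```

Fully down (19 N, bottomed at 4.7 mm). Lifting clear and moving over the wide key.

>>> drive_tool:
  steps:
    - [[0,0,-1,0,0,0],[0,0,-2.5,0,0,0],[0,0,-3.5,0,0,0],[2,0,-3.5,0,0,0],[4.2,0,-3.5,0,0,0],[5.2,0.05,-3.5,0,0,0],[5.2,0.05,-2.6,0,0,0],[5.2,0.05,-1.6,0,0,0]]

```text
time: 21.8
tcp_pos: [0.5009, 0.0151, 0.0812]
ee_rot: [[-0.972, -0.16, 0.172], [-0.158, 0.987, 0.028], [-0.174, -0.0, -0.985]]
wrist_force: [0.5, -0.4, -0.3]
grip_width: -0.0001
```

```bash
python3 - <<'E'
from h import *
import cv2
s=state()
tell([(wide,RK),(wide-.005*kz,RK)],s)
im=get_image("side")[150:270,250:370,::-1]; cv2.imwrite("pics/k3.png",cv2.resize(im,None,fx=5,fy=5,interpolation=cv2.INTER_CUBIC))
E
```

```text
t 21.8 tcp [0.5009 0.0151 0.0812] F [ 0.5 -0.4 -0.3] w -0.0001 yaw -170.77 tilt z [ 0.1721  0.0279 -0.9847]
[0.18, 0.05, 1.01] [0.02, 0.04, 0.1]
[0.18, 0.05, 1.51] [0.02, 0.04, 0.1]
```

View pics/k3.png

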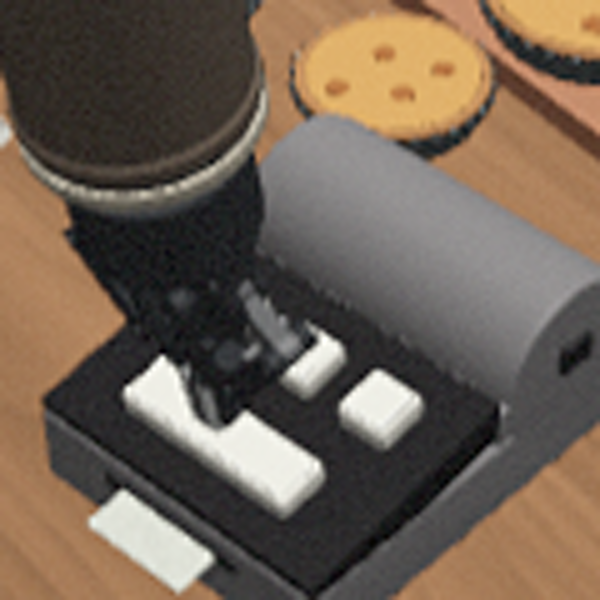

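The middle key is up again; the tip stands 10 mm over the wide key's middle.

>>> drive_tool:
  steps:
    - [[0.15,0,0.3,0,0,0],[0.15,0,0.6,0,0,0],[0.15,0,0.9,0,0,0],[0.15,0,1.1,0,0,0],[0.15,0,1.3,0,0,0],[0.15,0,1.5,0,0,0],[0.15,0,1.55,0,0,0],[0.15,0,1.55,0,0,0]]

```text
time: 22.85
tcp_pos: [0.5009, 0.0153, 0.0662]
ee_rot: [[-0.972, -0.16, 0.171], [-0.158, 0.987, 0.028], [-0.173, 0.0, -0.985]]
wrist_force: [-3.8, 0.6, 11.3]
grip_width: -0.0002
```

```bash
python3 - <<'E'
from h import *
import cv2
s=state()
tell([],s); print("depth",(s["tcp_pos"]-wide)@kz, s["wrist_force"]@kz)
im=get_image("side")[150:270,250:370,::-1]; cv2.imwrite("pics/k4.png",cv2.resize(im,None,fx=5,fy=5,interpolation=cv2.INTER_CUBIC))
E
```

```text
t 22.85 tcp [0.5009 0.0153 0.0662] F [-3.8  0.6 11.3] w -0.0002 yaw -170.77 tilt z [ 0.1711  0.0281 -0.9849]
depth -0.004679382117273213 11.775652981441556
```

View pics/k4.png

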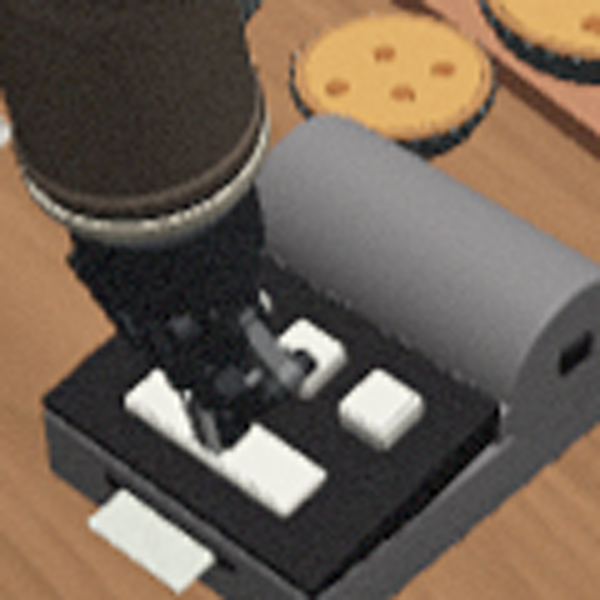

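The wide key is down (11.8 N, 4.7 mm); the others are up. Rising.

>>> drive_tool:
  steps:
    - [[0,0,-1,0,0,0],[0,0,-3,0,0,0],[0,0,-6,0,0,0],[0,0,-9,0,0,0],[0,0,-12,0,0,0],[0,-4,-15,0,0,0],[0,-9,-16,0,0,0],[0,-13,-16,0,0,0]]

```text
time: 23.9
tcp_pos: [0.4948, -0.1193, 0.2251]
ee_rot: [[-0.972, -0.16, 0.173], [-0.158, 0.987, 0.027], [-0.175, -0.001, -0.985]]
wrist_force: [0.1, 0.5, -0.1]
grip_width: 0.0003
```

>>> drive_tool:
  steps:
    - [[0,-5,0,0,0,0],[0,-10,0,0,0,0],[0,-14,0,0,0,0],[0,-17,0,0,0,0],[0,-17,0,0,0,0],[0,-17,0,0,0,0],[0,-17,0,0,0,0],[0,-17,0,0,0,0]]

```text
time: 24.9
tcp_pos: [0.5216, -0.2845, 0.2237]
ee_rot: [[-0.972, -0.161, 0.171], [-0.159, 0.987, 0.028], [-0.173, 0.0, -0.985]]
wrist_force: [0.9, 0.8, 0.4]
grip_width: 0.0004
```

```bash
python3 - <<'E'
from h import *
import cv2
tell([])
for n in("side","top"): cv2.imwrite(f"pics/z_{n}.png",get_image(n)[:,:,::-1])
t=cv2.imread("pics/z_top.png")[205:335,115:225]; t=cv2.resize(t,None,fx=4.5,fy=4.5,interpolation=cv2.INTER_CUBIC)
for z,c in((.078,(0,0,255)),):
    p=(proj("top",pose((.4558,.3246),np.radians(-3.4),rect(.179,.12,z)))-[115,205]+.5)*4.5
    cv2.polylines(t,[p.astype(int)],True,c,1)
cv2.imwrite("pics/z_topc.png",t)
E
```

```text
t 24.9 tcp [ 0.5216 -0.2845  0.2237] F [0.9 0.8 0.4] w 0.0004 yaw -170.72 tilt z [ 0.1707  0.0282 -0.9849]
```

View pics/z_side.png

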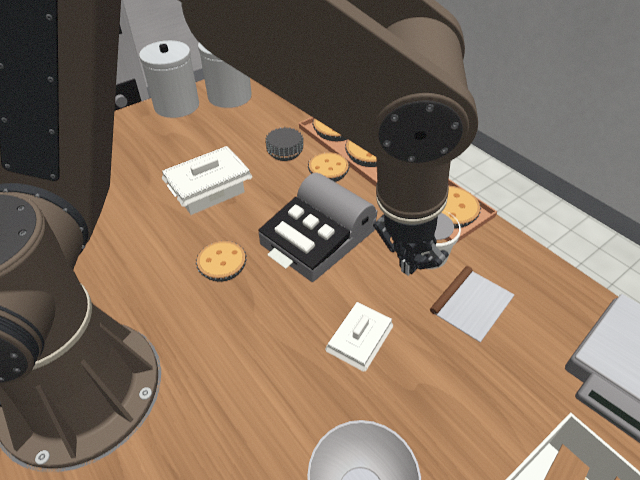

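View pics/z_topc.png

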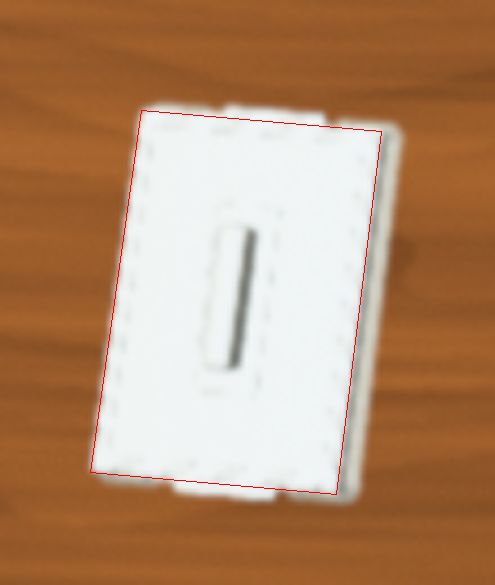

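View pics/z_top.png

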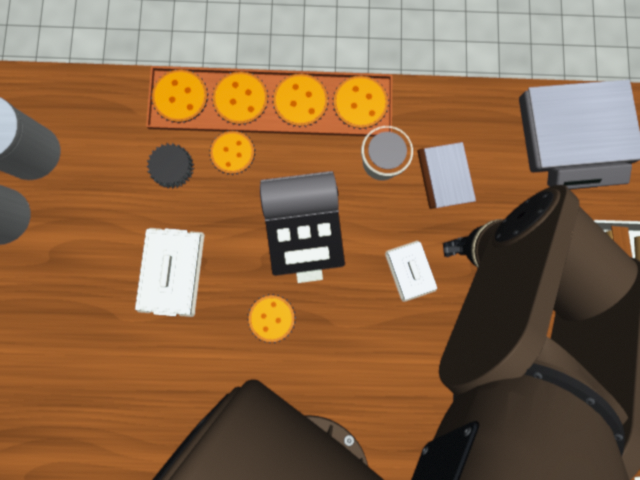

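The final pictures show the tub upright and closed at (207,175), with the lid's top on the 78 mm outline. The keys are all up, the other objects are at their old pixels, and the arm is clear.

```bash
python3 -c "
from cell import *
print(hand_in())"
```

```text
the job is handed in; nothing more can be done
None
```

The tub is closed and both keys were pressed in the order asked. I handed the job in at about 25 s of the 61 s allowed.

- **Lid:** I gripped the larger lid by its bar, set it over the tub's rim and pressed it down, then pressed each end separately with the shut fingers. Both ends stopped at 77.8 mm under 55 and 58 N, against the expected 78 mm. In both cameras the lid's top matched the flush outline, but I could not read the tabs directly, so "snapped" rests on that height and force.
- **Keys:** The middle square key went fully down (4.7 mm, 19 N) and was seen up again before I pressed the wide key, which also went fully down (4.7 mm, 12 N). All keys looked up in the last pictures, and I saw no other key go down.
- **Rest of the scene:** The tarts, tins, round tub, small lid and scraper appear where they were, and the arm ended clear of everything with almost no force on the wrist.

While I pressed by the bar, a sideways force of about 15 N appeared and the lid ended about 1 mm high. Releasing the bar and pressing the ends cleared it. No check failed at the end.

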